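# Couple the hitch hook to the tow pin

## Robot

A 7-joint arm with a two-finger parallel gripper is mounted at the origin on a cart in front of the work surface, level with it; the furniture and walls round the work are solid. World frame = base frame: x ahead of the robot, y to its left, z up, the work surface at z = 0. Lengths are in m, angles in rad, forces in N, time in s.
With the tool pointing down it reaches from about 0.425 to 0.8 m from the base axis. Payload 8.3 kg.
Tool frame: the origin (TCP) lies midway between the tips of the shut fingers; the grasp point (between the pads) lies 19 mm behind it; z points along the fingers, y is the line along which they close (so a half turn about z gives the same grasp; the last joint's range is limited). The gripper opens to 85 mm and grips with 20 to 120 N. Pads are 22 mm wide; open, the fingers measure 114 mm over their backs; the gripper's body (76 mm by 85 mm) begins 54 mm behind the grasp point. The pads swing forward as they close: fully open they stand 13 mm farther back than shut.
Start: joints at [1.195, 0.383, 0.016, 1.37, -0.006, 1.388, -0.046], TCP at [0.192, -0.595, 0.231] pointing down, gripper open.
Joint ranges: [-2.95, 2.95], [-0.25, 2.06], [-1.52, 1.56], [0.18, 2.33], [-1.44, 4.58], [0.02, 2.06], [-3.01, 3.01]. Speed limits (rad/s): [2.39, 2.39, 3.01, 3.01, 3.14, 3.14, 3.14].

## Interface

Orientations are given as a rotation vector (axis times angle).
In Python, from station import bot gives the robot as it stands.
- The arm moves only by the tool jog_arm, never from a script. Its argument "increments" is a list of rows, each an object with "slide": the shift along the tool's x, y, z in mm, a list of three; "twist": the turn, a rotation vector about the tool's x, y, z in degrees, a list of three; "gripper": the finger opening in mm, from 0 to 85.4. In form: [{"slide": [tx, ty, tz], "twist": [rx, ry, rz], "gripper": gripper}, ...]. A call has 1 to 12 rows; each row is the pose to reach, as a shift and turn from the pose commanded when the call began, along the tool's axes at that moment; what a row does not reach only later rows make up. A row lasts 1/10 s, in which the tool goes at most 50 mm and 8.59 degrees, less where a joint would pass 70% of its speed; a pose out of reach is approached as far as the arm can. A call with a gripper value outside its range is refused whole. The fingers move at their own pace and stop on an object; "squeeze" is the grip in N (left out, the last holds). Time passes only in rows, so rows that repeat a pose let the fingers close. It gives the time, the measured TCP pose, the force, the opening and the grip force at its end, in the units of the state.
- bot.read_state(): the state, without advancing time (a new reading comes with each control period).
- bot.read_camera(name): name is "scene" or "side" or "wrist"; returns (picture, depth): 384x512x3 uint8, red, green, blue; 384x512 float32, m along the optical axis (not along the pixel's ray), 0 where there is no reading.
- bot.camera_info(name): a dict with "fx", "fy", "cx", "cy" (pixels), "xyz" and "attitude" of the camera in the world. Camera axes: x right, y down, z forward; pixel columns grow to the right and rows downward; lengths in m; the calibration is good to about 2 mm. The wrist camera is an equidistant fisheye: a pixel r from the principal point sees the ray r / f radians off the axis. A picture is of the moment at which its call begins: read the wrist's pose just before it. camera_info takes no time and is no camera call; for the wrist camera it gives the pose at the moment of the call.
- bot.hand_in(): hands the job in; it is judged then, once.
The state is a dict: "time": time; "joint_pos": joint angles; "joint_vel": joint speeds; "tau": joint torques, N m; "ee_pos": TCP position; "orientation": TCP orientation; "wrist_force": force on the tool from outside, world axes, zero at the start; "ft_torque": the same for the moment, N m; "gripper_width": finger opening in m; "grasp_force": force on a finger pad.
Only numpy, scipy, OpenCV 4.12 (cv2) and the standard library are available. Lean on these libraries where they do the work, as an engineer would, in place of code of your own. Each camera call takes 0.05 s, during which the arm holds its last target. There are 200 camera calls.

## Task

Couple the loose hitch hook to the tow pin of the hitch bed: hold the hook by its upright grip and push its open mouth straight onto the pin until the latch, pressed open by the pin, has flipped shut behind it. Then prove the catch: draw the hook back until the shut latch bears on the pin and keep a steady pull of about 12 N for half a second; let go with the hook lying flat on the bed, coupled. Never load the pin with more than 25 N, and leave the other things on the table alone.

Things in the scene. Friction and masses are not known exactly. Their poses are not given: they have to be found in the camera images.
- hitch_bed: fixed grey steel bar lying on the table, 240 long (its x) x 80 wide x 20 mm high; origin at the centre of its underside. A mushroom-headed pin rises from a dark slot in its top, about 40 mm from the centre towards its +x end, which bears a small round cap. The hook is pushed on along the bed's +x, coming over the longer bare half.
- slot_mid (a point): middle of the bed's slot (48 mm long), 10 mm above the bed's top, axes as the bed's. The pin is clamped rigidly somewhere in the slot: its axis up to 14 mm either way along x from here, 0 in y; just where is not measured. Steel pin, 14 mm in diameter, shank standing 22 mm out of the bed, then a head 34 mm in diameter, 8 mm thick, which does not fit through the hook from above.
- tow_pin (a joint): turn (rad) of the tow pin about its own upright axis, on which it rolls freely; of no importance. Along the bed the pin does not give.
- hook_grip (a point): centre of the square upright grip of the loose dark steel hook (0.33 kg): grip 22 x 22 mm with faces along the hook's x and y, from 14 to 63 mm above the hook's underside, this point 42 mm above it. The hook is a flat plate 14 mm thick; x points to its mouth, z up. A rounded tail reaches 62 mm behind the grip; the front is 49 mm wide.
- hook_seat (a point): where the pin's axis lies when fully home in the hook's slot: 82.5 mm ahead of the grip's centre (hook's x), 7 mm above the underside; axes as the hook's. The slot runs along x between two jaws: its bottom is 75.5 mm ahead of the grip, the plain jaw's face at y = -9.5 mm; flared lips, about 40 mm apart, end 131 mm ahead of the grip.
- hook_latch (a joint): angle (rad) of the latch across the slot, about 110 mm ahead of the grip, pivoted on the +y jaw: 0 shut (sprung shut), grows as the pin presses it inwards, at most 1.38. The pin passes it with 5 to 8 N. It flips shut when the pin's axis is 2 to 3 mm from home; the coupled pin then has about 17 mm of play before it bears on the shut latch.
- tape_measure: bystander: yellow tape measure, 36 x 76 x 66 mm; origin under its centre.
- collet_1: bystander: small steel collet, 32 mm across, 42 high; origin under its centre.
- collet_nut: bystander: round clamping nut, 50 x 54 x 24 mm; origin under its centre.
- spanner: bystander: combination spanner 45 x 261 x 10 mm lying flat; origin under its centre.

How it is judged:
By the outcome, as a careful person would: the job done as asked, in the order asked, and still so for the second after the job is handed in, with the robot touching nothing.
It also fails if it takes over 54 s, if anything falls off the work surface, if the arm or the gripper's body presses on something with over 40 N, if the wrist force passes 120 N, or if a joint passes its speed limit or range.

## Working session

There is one attempt and no reset: what is moved stays moved. The work goes in short steps, Python scripts to look and compute and a tool call to move; the robot and the scene stay as the last step left them, time stands still between calls to the robot, and variables do not carry over. Pictures are saved under pics/ and viewed, at most 10 in all, crops included, and the job is handed in when it is done.

Besides the shell and the picture viewer there is one more tool, called after "Emit:" by a JSON object that holds its "fn" and its "kwargs". jog_arm: Moves the arm, as the interface text tells. Its arguments: {"type":"object","properties":{"increments":{"type":"array","items":{"type":"object","properties":{"slide":{"type":"array","items":{"type":"number"}},"twist":{"type":"array","items":{"type":"number"}},"gripper":{"type":"number"}}}},"squeeze":{"type":"number"}},"required":["increments"]}

```bash
mkdir -p pics; python3 - <<'E'
from station import bot
import cv2,numpy as np
s=bot.read_state();print({k:np.round(v,3) for k,v in s.items()})
for n in("scene","side"):
    print(n,bot.camera_info(n))
    p,d=bot.read_camera(n);cv2.imwrite(f"pics/{n}1.png",p[:,:,::-1]);np.save(f"pics/{n}1.npy",d)
E
```

```text
{'time': np.float64(0.0), 'joint_pos': array([ 1.195,  0.384,  0.016,  1.371, -0.006,  1.388, -0.046]), 'joint_vel': array([ 0.001,  0.002,  0.002,  0.001,  0.001, -0.   , -0.001]), 'tau': array([-0.0000e+00, -6.2761e+01,  8.4300e-01, -3.7182e+01,  1.6000e-02,
        1.4000e-02, -0.0000e+00]), 'ee_pos': array([ 0.192, -0.594,  0.23 ]), 'orientation': array([-3.101, -0.489,  0.   ]), 'wrist_force': array([-1.467,  0.392,  0.314]), 'ft_torque': array([-0.028, -0.027, -0.016]), 'grasp_force': np.float64(0.0), 'gripper_width': np.float64(0.086)}
scene {'fx': 429.70214046403277, 'fy': 429.70214046403277, 'cx': 249.74131356318557, 'cy': 197.61193188618796, 'xyz': array([0.54375596, 1.24573036, 0.73910735]), 'attitude': array([-0.03270592, -2.65024978,  1.64864047])}
side {'fx': 481.89818725860243, 'fy': 481.89818725860243, 'cx': 259.299309287455, 'cy': 196.7969978683269, 'xyz': array([-0.15621627, -1.09253783,  0.67767489]), 'attitude': array([-1.99937815,  0.55312382, -0.35430237])}
```

View pics/scene1.png

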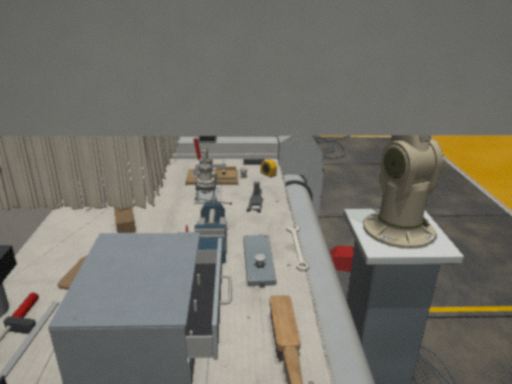

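View pics/side1.png

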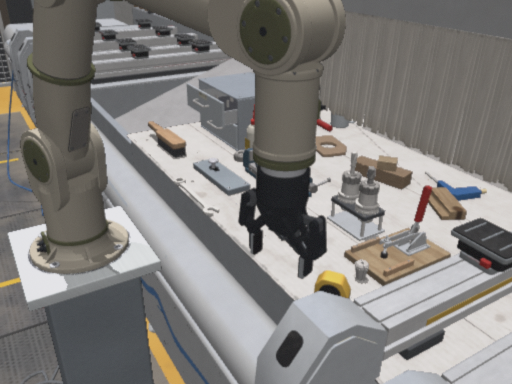

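The scene view shows the bed at (259,260), its pin at (260,260) and the hook at (256,197). In the side view the gripper hides the hook. I'll enlarge the scene crop and project it.

```bash
cat > h.py <<'E'
import numpy as np,cv2
from scipy.spatial.transform import Rotation as R
def w(info,d,u,v):
    z=d[v,u];c=np.array([(u-info["cx"])/info["fx"]*z,(v-info["cy"])/info["fy"]*z,z])
    return R.from_rotvec(info["attitude"]).apply(c)+info["xyz"]
def cloud(info,d):
    v,u=np.mgrid[:d.shape[0],:d.shape[1]]
    c=np.stack([(u-info["cx"])/info["fx"]*d,(v-info["cy"])/info["fy"]*d,d],-1)
    return R.from_rotvec(info["attitude"]).apply(c.reshape(-1,3)).reshape(c.shape)+info["xyz"]
E
python3 - <<'E'
from station import bot
from h import *
i=bot.camera_info("scene");d=np.load("pics/scene1.npy");P=cloud(i,d)
im=cv2.imread("pics/scene1.png")
c=im[170:300,220:320];cv2.imwrite("pics/c1.png",cv2.resize(c,None,fx=6,fy=4.6,interpolation=cv2.INTER_CUBIC))
def reg(u0,u1,v0,v1,lo,hi):
    p=P[v0:v1,u0:u1].reshape(-1,3);return p[(p[:,2]>lo)&(p[:,2]<hi)]
b=reg(238,282,230,292,.014,.027)[:,:2].astype(np.float32)
print("bed",len(b),cv2.minAreaRect(b))
h=reg(240,272,175,218,.006,.3);
for q in h[::4]:print(np.round(q*1000).astype(int),end=' ')
hd=reg(245,275,245,275,.043,.06);print("\nhead",hd.mean(0),len(hd),hd.min(0),hd.max(0))
E
```

```text
bed 1201 ((0.48440927267074585, 0.18178482353687286), (0.07983116805553436, 0.24939276278018951), 1.817452311515808)
[ 529 -445   14] [ 511 -451   11] [ 400 -443   14] [ 511 -447    8] [ 473 -258   64] [ 481 -252   63] [ 466 -244   67] [ 473 -258   56] [ 521 -357    7] [ 470 -242   59] [ 481 -249   52] [ 465 -249   52] [ 473 -248   48] [ 484 -248   44] [ 469 -245   45] [ 484 -249   39] [ 469 -244   41] [ 450 -303   14] [ 473 -249   35] [ 455 -293   14] [ 480 -252   29] [ 465 -252   29] [ 487 -268   17] [ 473 -251   25] [ 456 -266   18] [ 476 -251   21] [ 461 -258   18] [ 480 -248   18] [ 465 -249   18] [ 484 -247   14] [ 469 -245   15] [ 496 -233   17] [ 481 -242   13] [ 465 -240   13] [ 493 -220   19] [ 477 -227   16] [ 462 -232   13] [ 497 -222   14] [ 482 -216   17] [ 466 -218   16] [ 451 -223   13] [ 493 -209   16] [ 478 -210   16] [ 463 -212   14] [ 501 -204   14] [ 486 -204   15] [ 471 -201   16] [ 456 -200   16] [ 494 -190   18] [ 478 -197   14] [ 463 -195   15] [ 498 -184   16] [ 482 -192   12] [ 468 -189   13] [ 502 -176   16] [ 486 -187   10] [ 471 -184   12] [ 457 -183   12] [ 494 -173   14] [ 479 -185    7] [ 465 -172   14] [ 502 -163   15] [ 465 -162   15] [ 502 -151   16] [ 466 -150   17] [ 502 -148   14] [ 488 -149   14] [ 473 -144   16] [ 514 -138   15] [ 499 -138   15] [ 484 -139   14] [ 470 -137   15] [ 510 -131   14] [ 488 -142    9] [ 473 -138   11] [ 513 -138    7] [ 473 -138    7] [ 506 -130    7] 
head [0.48304843 0.22834597 0.04974191] 73 [0.46691058 0.21083749 0.04343617] [0.49848054 0.24092574 0.05376257]
```

View pics/c1.png

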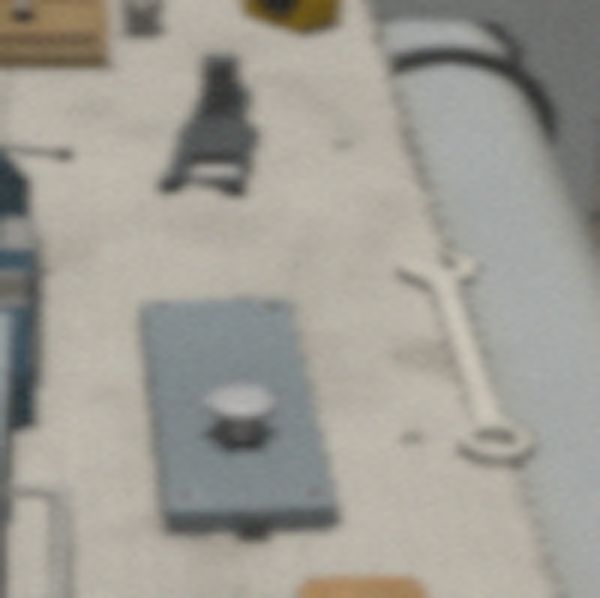

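The hook is at about (0.474, -0.25) with yaw near 83°. The bed centre is at about (0.484, 0.182) with yaw near 92°, and the pin head at (0.483, 0.228). I'll move over the hook for a wrist view.

Emit:
{"fn": "jog_arm", "kwargs": {"increments": [{"slide": [40, -25, 0], "twist": [0, 0, -7]}, {"slide": [80, -51, 0], "twist": [0, 0, -14]}, {"slide": [120, -77, 0], "twist": [0, 0, -21]}, {"slide": [160, -103, 0], "twist": [0, 0, -28]}, {"slide": [200, -128, 0], "twist": [0, 0, -35]}, {"slide": [240, -154, 0], "twist": [0, 0, -42]}, {"slide": [280, -180, 0], "twist": [0, 0, -49]}, {"slide": [320, -205, 0], "twist": [0, 0, -56]}, {"slide": [350, -225, 0], "twist": [0, 0, -62]}, {"slide": [374, -240, 0], "twist": [0, 0, -65]}, {"slide": [374, -240, 0], "twist": [0, 0, -65]}, {"slide": [374, -240, 0], "twist": [0, 0, -65]}]}}

```text
validation failed for argument at $.in...
```

```bash
python3 - <<'E'
from station import bot
import cv2,numpy as np
from h import *
s=bot.read_state();print({k:np.round(s[k],3) for k in("time","ee_pos","orientation","joint_pos","wrist_force")})
i=bot.camera_info("wrist");print(i)
p,d=bot.read_camera("wrist");cv2.imwrite("pics/w1.png",cv2.resize(p[:,:,::-1],(800,600),interpolation=cv2.INTER_CUBIC));np.savez("pics/w1.npz",p=p,d=d,**i)
E
```

```text
{'time': np.float64(0.1), 'ee_pos': array([ 0.192, -0.594,  0.23 ]), 'orientation': array([-3.102, -0.489,  0.   ]), 'joint_pos': array([ 1.195,  0.384,  0.016,  1.371, -0.006,  1.388, -0.046]), 'wrist_force': array([ 0.147, -0.199, -0.486])}
{'fx': 297.3186396354542, 'fy': 297.3186396354542, 'cx': 249.68604443067792, 'cy': 191.4500738570503, 'xyz': array([ 0.25962715, -0.57390551,  0.37224335]), 'attitude': array([ 2.34941779, -1.71005618, -0.24297596])}
```

View pics/w1.png

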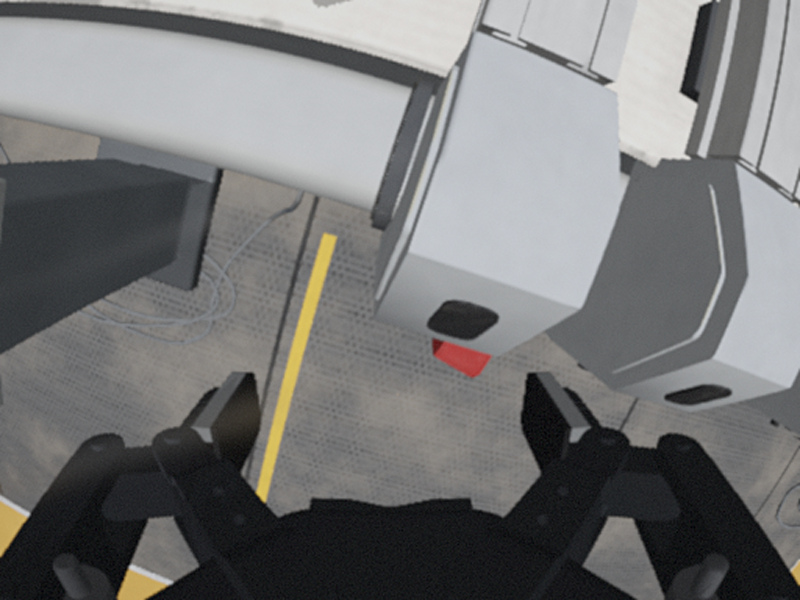

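The wrist view shows the fingers over the floor, with the table edge and a rail ahead. The move was refused, probably because each row needs a gripper value. I'll check obstacle heights along the path first.

```bash
python3 - <<'E'
from station import bot
from h import *
for n in("side","scene"):
    P=cloud(bot.camera_info(n),np.load(f"pics/{n}1.npy")).reshape(-1,3)
    for x in np.arange(.1,.7,.06):
        r=[]
        for y in np.arange(-.66,.3,.06):
            q=P[(abs(P[:,0]-x)<.03)&(abs(P[:,1]-y)<.03)&(P[:,2]<.6)]
            r.append(int(np.percentile(q[:,2],98)*1000) if len(q)>3 else -999)
        print(n,round(x,2),r)
E
```

```text
side 0.1 [-999, -999, 599, 599, 599, 599, 596, -999, 583, 9, 292, 301, 18, 4, 3, -999]
side 0.16 [597, 595, 592, 571, -999, -999, -999, -999, 2, 3, 3, 3, 3, 3, 2, -999]
side 0.22 [594, 595, -999, -89, -88, -89, -89, -88, -88, -89, -89, -88, -88, -89, -89, -89]
side 0.28 [157, 589, -999, -84, -81, -81, -81, -81, -81, -81, -81, -82, -81, -81, -81, -81]
side 0.34 [132, 133, -999, -999, 3, 2, 2, 1, 2, 2, 3, 11, 9, 10, 11, 11]
side 0.4 [107, 107, 58, 67, 3, 3, 3, 3, 3, 3, 3, 11, 3, 4, 4, 4]
side 0.46 [107, 107, 36, 54, 3, 3, 41, 37, 5, 2, 2, 3, 23, 24, 50, 52]
side 0.52 [107, 107, 18, 43, 42, 25, 3, -999, -999, -999, -999, -999, 23, 23, 23, 50]
side 0.58 [107, 107, 19, 60, 72, 36, 3, 3, 3, 4, -999, -999, 3, 53, 81, 25]
side 0.64 [165, 165, 20, 64, 65, 90, 183, 197, 69, 69, 61, -999, -999, -999, -999, 113]
scene 0.1 [-999, -999, -999, -999, -999, -999, -999, -999, 0, 3, 257, 294, 22, 2, 2, -999]
scene 0.16 [110, 90, -999, -999, -999, -999, -999, -999, 1, 3, 4, 3, 3, 3, 3, -999]
scene 0.22 [120, 135, -79, -90, -90, -89, -89, -87, -89, -90, -90, -90, -88, -90, -89, -89]
scene 0.28 [-79, 137, -68, -79, -79, -80, -79, -80, -80, -80, -80, -81, -80, -80, -80, -80]
scene 0.34 [121, 128, 3, 5, 4, 4, 3, 3, 3, 4, 3, 12, 11, 11, 12, 12]
scene 0.4 [109, 108, -999, 66, 53, 4, 5, 4, 4, 4, 4, 11, 4, 4, 4, 10]
scene 0.46 [109, 107, 5, 58, 5, 5, 16, 65, 17, 16, 3, 4, 23, 24, 23, 52]
scene 0.52 [109, 108, 6, 45, 41, 19, 4, 16, 17, 15, 4, 4, 24, 23, 23, 51]
scene 0.58 [108, 108, -999, 38, 75, 36, 4, 5, 4, 56, 78, 36, 77, 82, 83, 3]
scene 0.64 [120, 139, 3, 62, 68, 38, 185, 195, 128, 71, 80, 66, 79, 83, 82, -999]
```

Emit:
{"fn": "jog_arm", "kwargs": {"increments": [{"slide": [40, -25, 0], "twist": [0, 0, -7], "gripper": 85}, {"slide": [80, -51, 0], "twist": [0, 0, -14], "gripper": 85}, {"slide": [120, -77, 0], "twist": [0, 0, -21], "gripper": 85}, {"slide": [160, -103, 0], "twist": [0, 0, -28], "gripper": 85}, {"slide": [200, -128, 0], "twist": [0, 0, -35], "gripper": 85}, {"slide": [240, -154, 0], "twist": [0, 0, -42], "gripper": 85}, {"slide": [280, -180, 0], "twist": [0, 0, -49], "gripper": 85}, {"slide": [320, -205, 0], "twist": [0, 0, -56], "gripper": 85}, {"slide": [350, -225, 0], "twist": [0, 0, -62], "gripper": 85}, {"slide": [374, -240, 0], "twist": [0, 0, -65], "gripper": 85}, {"slide": [374, -240, 0], "twist": [0, 0, -65], "gripper": 85}, {"slide": [374, -240, 0], "twist": [0, 0, -65], "gripper": 85}], "squeeze": 60}}

```text
time: 1.35
ee_pos: [0.4744, -0.2508, 0.231]
orientation: [-2.353, -2.081, 0.0]
wrist_force: [-0.3, -0.4, 0.2]
gripper_width: 0.085
grasp_force: 0.0
```

```bash
python3 - <<'E'
from station import bot
import cv2,numpy as np
from h import *
s=bot.read_state();print({k:np.round(s[k],3) for k in("time","ee_pos","orientation","joint_pos","wrist_force")})
i=bot.camera_info("wrist");print(i)
p,d=bot.read_camera("wrist");cv2.imwrite("pics/w2.png",cv2.resize(p[:,:,::-1],(800,600),interpolation=cv2.INTER_CUBIC));np.savez("pics/w2.npz",p=p,d=d,**i)
E
```

```text
{'time': np.float64(1.35), 'ee_pos': array([ 0.474, -0.251,  0.231]), 'orientation': array([-2.353, -2.081,  0.   ]), 'joint_pos': array([ 0.76 ,  0.218, -0.391,  1.6  ,  0.085,  1.341,  0.235]), 'wrist_force': array([-0.281, -0.435,  0.185])}
{'fx': 297.3186396354542, 'fy': 297.3186396354542, 'cx': 249.68604443067792, 'cy': 191.4500738570503, 'xyz': array([ 0.48368784, -0.18225367,  0.37289383]), 'attitude': array([ 2.85645141, -0.17595599, -0.02620516])}
```

View pics/w2.png

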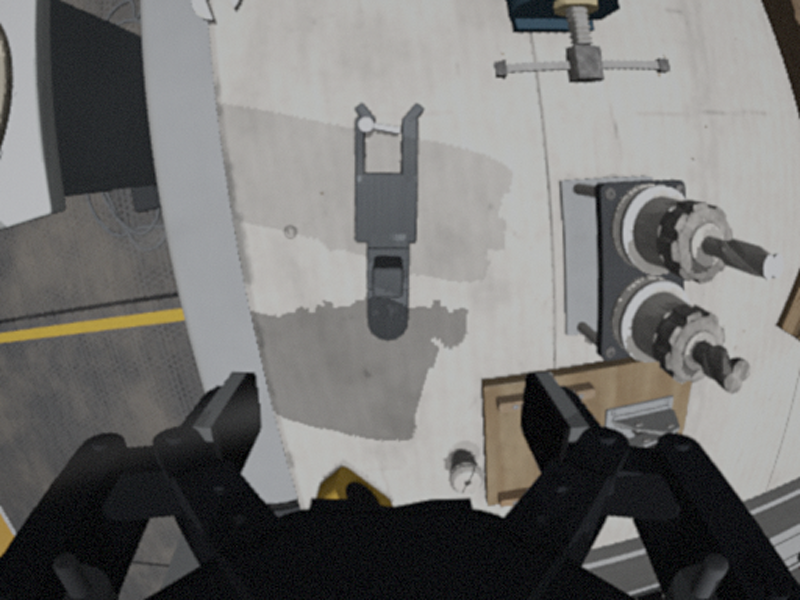

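The wrist view shows the hook clearly: tail end (388,340), grip near (388,275), plate sides x 357 to 417, lips at y≈107, latch pivot (367,124). I'll fit its pose.

```bash
cat >> h.py <<'E'
def ray(i,u,v):
    a=(u-i["cx"])/i["fx"];b=(v-i["cy"])/i["fy"];r=np.hypot(a,b)+1e-12
    return R.from_rotvec(i["attitude"]).apply(np.array([a/r*np.sin(r),b/r*np.sin(r),np.cos(r)]))
def onz(i,u,v,z):
    q=ray(i,u,v);return i["xyz"]+q*(z-i["xyz"][2])/q[2]
def fcloud(i,d):
    v,u=np.mgrid[:d.shape[0],:d.shape[1]];a=(u-i["cx"])/i["fx"];b=(v-i["cy"])/i["fy"];r=np.hypot(a,b)+1e-12
    t=np.tan(np.minimum(r,1.5))/r
    return R.from_rotvec(i["attitude"]).apply(np.stack([a*t*d,b*t*d,d],-1).reshape(-1,3)).reshape(d.shape+(3,))+i["xyz"]
E
python3 - <<'E'
from h import *
f=np.load("pics/w2.npz");i={k:f[k] for k in("fx","fy","cx","cy","xyz","attitude")}
P=fcloud(i,f["d"]);k=.64
for n,(u,v),z in[("lipL",(356,107),.014),("lipR",(423,107),.014),("sL1",(357,180),.014),("sL2",(356,238),.014),("sR1",(417,180),.014),("sR2",(415,238),.014),("tail",(388,340),.007)]:
    print(n,np.round(onz(i,u*k,v*k,z)*1000,1))
q=P[140:225,220:275].reshape(-1,3);t=q[(q[:,2]>.03)]
print("grip",len(t),cv2.minAreaRect((t[:,:2]*1000).astype(np.float32)));t=q[q[:,2]>.055];print(cv2.minAreaRect((t[:,:2]*1000).astype(np.float32)),len(t),np.median(t,0))
# plate mask by colour
g=f["p"].max(2)<110
m=np.zeros(g.shape,bool);m[105:158,220:275]=1;vs,us=np.nonzero(m&g)
X=np.array([onz(i,u,v,.014)[:2] for u,v in zip(us,vs)])*1000
print("plate",len(X),cv2.minAreaRect(X.astype(np.float32)))
for v in range(115,152,6):
    r=np.nonzero(g[v,220:275])[0]+220;print(v,np.round(onz(i,r.min()-.5,v,.014)[:2]*1000,1),np.round(onz(i,r.max()+.5,v,.014)[:2]*1000,1))
print("table z",np.median(P[170:200,180:215,2]))
E
```

```text
lipL [ 463.6 -131.    14. ]
lipR [ 514.  -137.2   14. ]
sL1 [ 457.1 -187.4   14. ]
sL2 [ 450.3 -232.2   14. ]
sR1 [ 502.7 -193.1   14. ]
sR2 [ 496.  -237.9   14. ]
tail [ 464.2 -322.1    7. ]
grip 507 ((475.26702880859375, -225.95753479003906), (88.7216796875, 21.647443771362305), 83.74964141845703)
((475.4117736816406, -225.98312377929688), (88.80519104003906, 20.688899993896484), 83.18441009521484) 430 [ 0.47228874 -0.25729967  0.0619654 ]
plate 1902 ((476.1058654785156, -209.31436157226562), (63.46113967895508, 47.52693176269531), 82.8228759765625)
115 [ 454.8 -186.8] [ 502.3 -192.8]
121 [ 453.9 -194. ] [ 501.4 -200. ]
127 [ 452.9 -201.3] [ 500.6 -207.2]
133 [ 453.1 -208.6] [ 499.8 -214.5]
139 [ 450.9 -215.7] [ 498.9 -221.7]
145 [ 449.9 -223. ] [ 498.1 -229. ]
151 [ 448.9 -230.3] [ 497.3 -236.4]
table z -0.0006509632355486406
```

Emit:
{"fn": "jog_arm", "kwargs": {"increments": [{"slide": [-10, -1, 40], "twist": [0, 0, 0], "gripper": 85}, {"slide": [-10, -1, 85], "twist": [0, 0, 0], "gripper": 85}, {"slide": [-10, -1, 130], "twist": [0, 0, 0], "gripper": 85}, {"slide": [-10, -1, 170], "twist": [0, 0, 0], "gripper": 85}, {"slide": [-10, -1, 195], "twist": [0, 0, 0], "gripper": 70}, {"slide": [-10, -1, 207], "twist": [0, 0, 0], "gripper": 50}, {"slide": [-10, -1, 207], "twist": [0, 0, 0], "gripper": 35}, {"slide": [-10, -1, 207], "twist": [0, 0, 0], "gripper": 18}, {"slide": [-10, -1, 207], "twist": [0, 0, 0], "gripper": 15}, {"slide": [-10, -1, 207], "twist": [0, 0, 0], "gripper": 15}, {"slide": [-10, -1, 207], "twist": [0, 0, 0], "gripper": 15}], "squeeze": 80}}

```text
time: 2.5
ee_pos: [0.4731, -0.2619, 0.026]
orientation: [2.352, 2.078, 0.001]
wrist_force: [-1.2, -2.0, 8.0]
gripper_width: 0.0211
grasp_force: 79.4
```

Emit:
{"fn": "jog_arm", "kwargs": {"increments": [{"slide": [0, 0, -25], "twist": [0, 0, 0], "gripper": 15}, {"slide": [0, 0, -60], "twist": [0, 0, 0], "gripper": 15}, {"slide": [35, -2, -75], "twist": [0, 0, -1.5], "gripper": 15}, {"slide": [75, -5, -75], "twist": [0, 0, -3], "gripper": 15}, {"slide": [115, -8, -75], "twist": [0, 0, -4.5], "gripper": 15}, {"slide": [155, -10, -75], "twist": [0, 0, -6], "gripper": 15}, {"slide": [195, -13, -75], "twist": [0, 0, -7.5], "gripper": 15}, {"slide": [235, -16, -75], "twist": [0, 0, -8.8], "gripper": 15}, {"slide": [265, -18, -75], "twist": [0, 0, -8.8], "gripper": 15}, {"slide": [282, -18, -75], "twist": [0, 0, -8.8], "gripper": 15}, {"slide": [282, -18, -75], "twist": [0, 0, -8.8], "gripper": 15}, {"slide": [282, -18, -75], "twist": [0, 0, -8.8], "gripper": 15}]}}

```text
time: 3.7
ee_pos: [0.4888, 0.021, 0.0993]
orientation: [2.187, 2.256, -0.001]
wrist_force: [-0.5, -0.4, -3.5]
gripper_width: 0.0212
grasp_force: 79.0
```

```bash
python3 - <<'E'
from station import bot
import cv2,numpy as np
from h import *
s=bot.read_state();print({k:np.round(s[k],3) for k in("time","ee_pos","orientation","joint_pos","wrist_force")})
i=bot.camera_info("wrist");print(i)
p,d=bot.read_camera("wrist");cv2.imwrite("pics/w3.png",cv2.resize(p[:,:,::-1],(800,600),interpolation=cv2.INTER_CUBIC));np.savez("pics/w3.npz",p=p,d=d,**i)
E
```

```text
{'time': np.float64(3.7), 'ee_pos': array([0.489, 0.021, 0.099]), 'orientation': array([ 2.187e+00,  2.256e+00, -1.000e-03]), 'joint_pos': array([ 0.397,  0.256, -0.574,  1.887,  0.16 ,  1.044, -0.212]), 'wrist_force': array([-0.525, -0.424, -3.515])}
{'fx': 297.3186396354542, 'fy': 297.3186396354542, 'cx': 249.68604443067792, 'cy': 191.4500738570503, 'xyz': array([0.48726806, 0.09006187, 0.241167  ]), 'attitude': array([2.8605638 , 0.04357555, 0.0052004 ])}
```

View pics/w3.png

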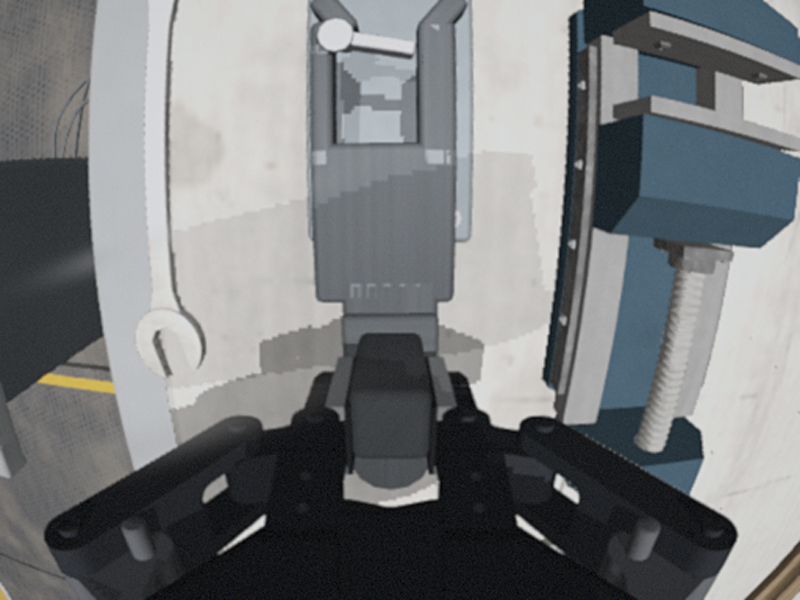

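The hook is gripped and over the bed's near half. The bed's right edge is at u≈471 and its left at u≈309. Only the lateral offset and yaw of the hook against the bed matter, since contact will find the pin's x.

```bash
python3 - <<'E'
from h import *
f=np.load("pics/w3.npz");i={k:f[k] for k in("fx","fy","cx","cy","xyz","attitude")}
p=f["p"];P=fcloud(i,f["d"])
g=cv2.GaussianBlur(cv2.cvtColor(p,cv2.COLOR_RGB2GRAY),(3,3),0).astype(int)
for v in range(20,195,12):
    row=g[v];e=np.abs(np.diff(row));c=[u for u in range(185,312) if e[u]>=10 and e[u]==e[u-2:u+3].max()]
    print(v,[(u,int(row[u-2]),int(row[u+3])) for u in c])
q=P[10:190,190:310].reshape(-1,3)
for lo,hi in((.015,.03),(.08,.1)):
    t=q[(q[:,2]>lo)&(q[:,2]<hi)];print(lo,len(t),np.median(t[:,2]),cv2.minAreaRect((t[:,:2]*1000).astype(np.float32)))
for v in(110,130,150,170,180):print(v,np.round(P[v,[205,225,245,265,285]]*1000).astype(int).tolist())
print("bed pts",np.round(P[[20,60,100,140],298]*1000).tolist())
E
```

```text
20 [(196, 205, 105), (203, 105, 215), (225, 214, 121), (229, 126, 179), (265, 178, 87), (291, 102, 180), (302, 163, 210)]
32 [(195, 202, 131), (201, 120, 137), (212, 131, 156), (218, 152, 76), (224, 72, 103), (253, 146, 185), (265, 204, 86), (291, 107, 180), (302, 166, 210)]
44 [(195, 202, 128), (198, 164, 113), (211, 116, 61), (214, 70, 123), (219, 123, 155), (265, 176, 81), (291, 107, 185), (302, 169, 213)]
56 [(195, 206, 125), (211, 120, 59), (214, 73, 123), (230, 105, 185), (256, 186, 129), (265, 131, 77), (268, 90, 128), (291, 114, 182), (299, 183, 172), (302, 167, 213)]
68 [(196, 203, 106), (211, 122, 65), (214, 75, 133), (219, 133, 105), (225, 104, 153), (226, 106, 157), (237, 177, 131), (265, 133, 75), (268, 90, 128), (291, 115, 187), (302, 174, 214)]
80 [(197, 188, 107), (214, 80, 136), (215, 58, 153), (218, 120, 168), (255, 188, 133), (265, 135, 76), (266, 136, 95), (291, 118, 187), (302, 174, 215)]
92 [(195, 203, 143), (198, 166, 112), (211, 128, 85), (215, 87, 105), (270, 99, 137), (291, 117, 188), (299, 189, 178), (302, 175, 216)]
104 [(196, 202, 126), (201, 126, 172), (
[... 551 characters left out ...]
104980469), (80.37358093261719, 113.00906372070312), 1.8668500185012817)
0.08 13006 0.08641294088993329 ((484.5662536621094, 95.18746948242188), (50.184452056884766, 98.31098937988281), 1.3595657348632812)
110 [[464, 89, 86], [474, 89, 86], [485, 89, 87], [495, 89, 87], [505, 90, 87]]
130 [[464, 78, 87], [475, 78, 87], [485, 79, 88], [495, 79, 86], [506, 79, 86]]
150 [[464, 68, 87], [475, 68, 87], [485, 68, 86], [496, 68, 87], [506, 69, 86]]
170 [[464, 57, 87], [475, 57, 87], [486, 57, 87], [496, 58, 87], [507, 58, 86]]
180 [[464, 51, 86], [475, 51, 86], [486, 52, 86], [497, 52, 86], [507, 52, 86]]
bed pts [[521.0, 160.0, 18.0], [522.0, 128.0, 18.0], [523.0, 98.0, 19.0], [524.0, 68.0, 21.0]]
```

```bash
python3 - <<'E'
from h import *
f=np.load("pics/w3.npz");i={k:f[k] for k in("fx","fy","cx","cy","xyz","attitude")}
for v,bl,pl,pr,br in((92,195.7,198.8,291.6,302.4),(116,195.8,199,291.6,302),(128,196.3,199.6,291.6,301.6)):
    X=[onz(i,u+.0,v,z)*1000 for u,z in((bl,.02),(br,.02),(pl,.0865),(pr,.0865))]
    print(v,np.round([x[:2] for x in X],1).tolist())
for u0,v0,u1,v1,z in((302.3,32,302.2,92,.02),(291.6,104,290.1,188,.0865),(199,116,201,188,.0865)):
    a,b=onz(i,u0,v0,z),onz(i,u1,v1,z);print("yaw",np.degrees(np.arctan2(*(a-b)[1::-1])), a[:2]*1e3,b[:2]*1e3)
E
```

```text
92 [[446.9, 101.6], [525.6, 103.9], [460.6, 98.1], [508.5, 99.4]]
116 [[447.2, 83.5], [526.2, 85.9], [461.0, 85.5], [509.0, 86.8]]
128 [[447.7, 74.5], [526.3, 76.8], [461.3, 79.2], [509.3, 80.5]]
yaw 91.54343549783553 [524.24919823 150.25954547] [525.4984398  103.89612064]
yaw 92.13797883884995 [508.71300908  93.08766489] [510.39236903  48.10332124]
yaw 91.49152204925535 [460.95118853  85.47133561] [461.96256751  46.62869386]
```

Emit:
{"fn": "jog_arm", "kwargs": {"increments": [{"slide": [5, 2, 0], "twist": [0, 0, 0], "gripper": 15}, {"slide": [12, 2, 18], "twist": [0, 0, 0], "gripper": 15}, {"slide": [20, 2, 36], "twist": [0, 0, 0], "gripper": 15}, {"slide": [25, 2, 46], "twist": [0, 0, 0], "gripper": 15}, {"slide": [25, 2, 50], "twist": [0, 0, 0], "gripper": 15}, {"slide": [25, 2, 50], "twist": [0, 0, 0], "gripper": 15}, {"slide": [25, 2, 50], "twist": [0, 0, 0], "gripper": 15}]}}

```text
time: 4.45
ee_pos: [0.4908, 0.0456, 0.0499]
orientation: [2.188, 2.253, 0.001]
wrist_force: [-0.5, -1.1, -3.1]
gripper_width: 0.0212
grasp_force: 78.9
```

```bash
python3 - <<'E'
from station import bot
import cv2,numpy as np
from h import *
s=bot.read_state();print({k:np.round(s[k],4) for k in("time","ee_pos","orientation","wrist_force","ft_torque")})
i=bot.camera_info("wrist")
p,d=bot.read_camera("wrist");np.savez("pics/w4.npz",p=p,d=d,**i)
P=fcloud(i,d);q=P[5:190,190:310].reshape(-1,3)
for lo,hi in((.012,.026),(.031,.045)):
    t=q[(q[:,2]>lo)&(q[:,2]<hi)];print(lo,len(t),np.median(t[:,2]),cv2.minAreaRect((t[:,:2]*1000).astype(np.float32)))
for v in range(20,190,24):print(v,[np.round(P[v,u]*1000).astype(int).tolist() for u in(205,245,285,296)])
p2,_=bot.read_camera("scene")
a=cv2.resize(p[:200,150:350,::-1],(600,600),interpolation=cv2.INTER_CUBIC)
b=cv2.resize(p2[215:295,235:290,::-1],(200,300),interpolation=cv2.INTER_CUBIC)
c=np.zeros((600,800,3),np.uint8);c[:,:600]=a;c[:300,600:]=b;cv2.imwrite("pics/w4.png",c)
E
```

```text
{'time': np.float64(4.45), 'ee_pos': array([0.4908, 0.0456, 0.0499]), 'orientation': array([2.1881e+00, 2.2532e+00, 9.0000e-04]), 'wrist_force': array([-0.4679, -1.0746, -3.0682]), 'ft_torque': array([-0.1038, -0.0023, -0.0332])}
0.012 8661 0.019266255093372375 ((489.4408264160156, 122.82568359375), (72.67704772949219, 112.90910339355469), 1.1836295127868652)
0.031 13234 0.03702062088173605 ((488.0929870605469, 121.5692138671875), (52.728057861328125, 101.10723114013672), 1.7313995361328125)
20 [[465, 161, 39], [485, 167, 19], [506, 163, 38], [515, 169, 20]]
44 [[465, 148, 37], [486, 152, 20], [507, 150, 36], [515, 154, 20]]
68 [[466, 136, 36], [486, 138, 19], [507, 136, 38], [515, 139, 19]]
92 [[466, 123, 37], [487, 123, 36], [507, 124, 37], [516, 125, 18]]
116 [[466, 110, 37], [487, 111, 37], [508, 111, 37], [516, 111, 19]]
140 [[466, 98, 38], [487, 98, 38], [508, 99, 38], [517, 97, 20]]
164 [[466, 85, 37], [488, 85, 39], [509, 86, 37], [518, 83, 20]]
188 [[466, 72, 38], [488, 72, 38], [510, 73, 37], [519, 68, 20]]
```

View pics/w4.png

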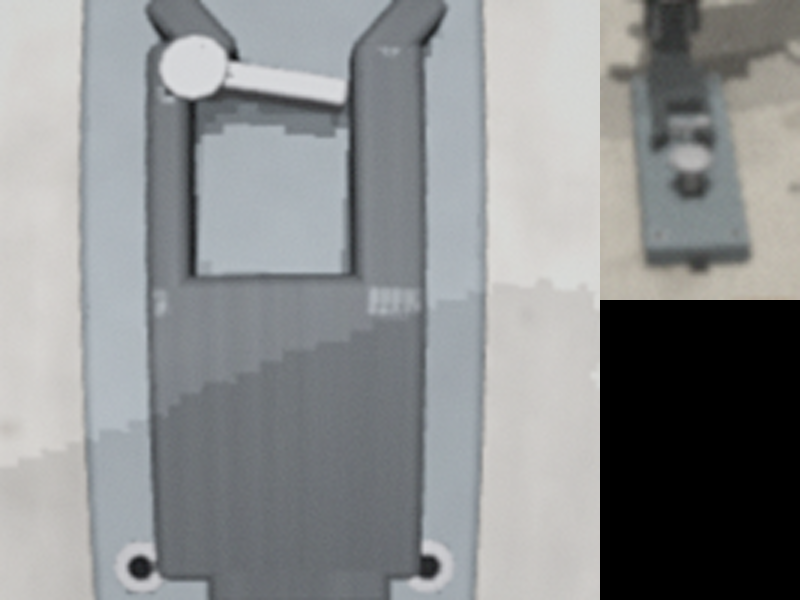

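The hook is centred on the bed within about 0.5 mm and parallel to it. Next I advance.

Emit:
{"fn": "jog_arm", "kwargs": {"increments": [{"slide": [12, 0, 0], "twist": [0, 0, 0], "gripper": 15}, {"slide": [24, 0, 0], "twist": [0, 0, 0], "gripper": 15}, {"slide": [34, 0, 0], "twist": [0, 0, 0], "gripper": 15}, {"slide": [40, 0, 0], "twist": [0, 0, 0], "gripper": 15}, {"slide": [44, 0, 0], "twist": [0, 0, 0], "gripper": 15}, {"slide": [48, 0, 0], "twist": [0, 0, 0], "gripper": 15}, {"slide": [51, 0, 0], "twist": [0, 0, 0], "gripper": 15}, {"slide": [54, 0, 0], "twist": [0, 0, 0], "gripper": 15}, {"slide": [54, 0, 0], "twist": [0, 0, 0], "gripper": 15}]}}

```text
time: 5.45
ee_pos: [0.4886, 0.0997, 0.0493]
orientation: [2.188, 2.254, -0.001]
wrist_force: [-0.5, -0.8, -3.3]
gripper_width: 0.0208
grasp_force: 79.0
```

Emit:
{"fn": "jog_arm", "kwargs": {"increments": [{"slide": [3, 0, 0], "twist": [0, 0, 0], "gripper": 15}, {"slide": [6, 0, 0], "twist": [0, 0, 0], "gripper": 15}, {"slide": [9, 0, 0], "twist": [0, 0, 0], "gripper": 15}, {"slide": [12, 0, 0], "twist": [0, 0, 0], "gripper": 15}, {"slide": [15, 0, 0], "twist": [0, 0, 0], "gripper": 15}, {"slide": [15, 0, 0], "twist": [0, 0, 0], "gripper": 15}]}}

```text
time: 6.05
ee_pos: [0.487, 0.115, 0.049]
orientation: [-2.186, -2.255, 0.003]
wrist_force: [-4.3, -2.0, -0.9]
gripper_width: 0.0209
grasp_force: 79.4
```

Emit:
{"fn": "jog_arm", "kwargs": {"increments": [{"slide": [2, 0, 0], "twist": [0, 0, 0], "gripper": 15}, {"slide": [4, 0, 0], "twist": [0, 0, 0], "gripper": 15}, {"slide": [6, 0, 0], "twist": [0, 0, 0], "gripper": 15}, {"slide": [6, 0, 0], "twist": [0, 0, 0], "gripper": 15}]}}

```text
time: 6.45
ee_pos: [0.4875, 0.1215, 0.0491]
orientation: [-2.186, -2.255, 0.001]
wrist_force: [-4.0, -1.7, -3.1]
gripper_width: 0.0211
grasp_force: 79.2
```

```bash
cat > look.py <<'E'
import sys
from station import bot
from h import *
s=bot.read_state();print({k:np.round(s[k],4) for k in("time","ee_pos","orientation","wrist_force","ft_torque")})
p,d=bot.read_camera("wrist");cv2.imwrite(sys.argv[1],cv2.resize(p[:200,150:350,::-1],(600,600),interpolation=cv2.INTER_CUBIC))
E
python3 look.py pics/w5.png
```

```text
{'time': np.float64(6.45), 'ee_pos': array([0.4875, 0.1215, 0.0491]), 'orientation': array([-2.1865e+00, -2.2549e+00,  7.0000e-04]), 'wrist_force': array([-4.0324, -1.6619, -3.1174]), 'ft_torque': array([-0.2653,  1.0071,  0.4508])}
```

View pics/w5.png

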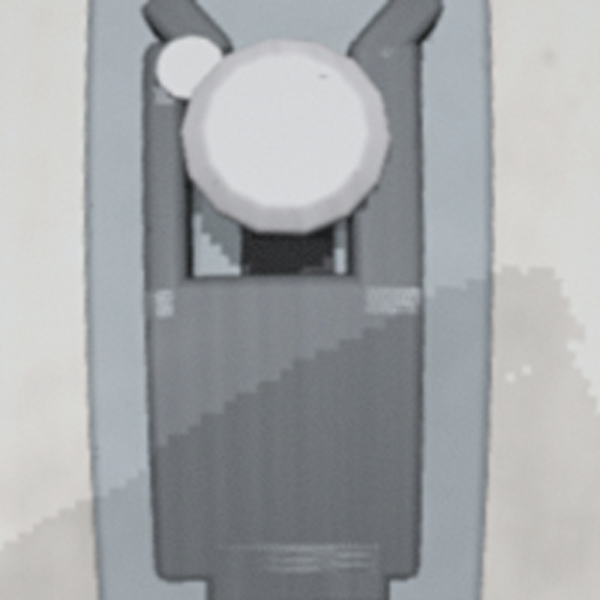

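The pin head is in the slot at (285,137), with the latch pressed in and about 11 mm to go.

Emit:
{"fn": "jog_arm", "kwargs": {"increments": [{"slide": [2, 0, 0], "twist": [0, 0, 0], "gripper": 15}, {"slide": [4, 0, 0], "twist": [0, 0, 0], "gripper": 15}, {"slide": [6, 0, 0], "twist": [0, 0, 0], "gripper": 15}, {"slide": [7, 0, 0], "twist": [0, 0, 0], "gripper": 15}, {"slide": [7, 0, 0], "twist": [0, 0, 0], "gripper": 15}]}}

```text
time: 7.0
ee_pos: [0.4877, 0.1285, 0.0493]
orientation: [-2.187, -2.255, -0.0]
wrist_force: [-4.0, -0.2, -4.3]
gripper_width: 0.021
grasp_force: 78.9
```

Emit:
{"fn": "jog_arm", "kwargs": {"increments": [{"slide": [1, 0, 0], "twist": [0, 0, 0], "gripper": 15}, {"slide": [2, 0, 0], "twist": [0, 0, 0], "gripper": 15}, {"slide": [2, 0, 0], "twist": [0, 0, 0], "gripper": 15}]}}

```text
time: 7.3
ee_pos: [0.4877, 0.1304, 0.0494]
orientation: [-2.187, -2.255, -0.0]
wrist_force: [-3.1, 0.1, -4.7]
gripper_width: 0.0214
grasp_force: 78.9
```

Emit:
{"fn": "jog_arm", "kwargs": {"increments": [{"slide": [1, 0, 0], "twist": [0, 0, 0], "gripper": 15}, {"slide": [1, 0, 0], "twist": [0, 0, 0], "gripper": 15}]}}

```text
time: 7.5
ee_pos: [0.4876, 0.1315, 0.0494]
orientation: [-2.187, -2.255, -0.0]
wrist_force: [-2.8, 1.0, -4.4]
gripper_width: 0.0212
grasp_force: 78.9
```

Emit:
{"fn": "jog_arm", "kwargs": {"increments": [{"slide": [1, 0, 0], "twist": [0, 0, 0], "gripper": 15}, {"slide": [1, 0, 0], "twist": [0, 0, 0], "gripper": 15}]}}

```text
time: 7.7
ee_pos: [0.4875, 0.1326, 0.0494]
orientation: [-2.187, -2.255, -0.001]
wrist_force: [-2.8, 0.7, -3.7]
gripper_width: 0.0211
grasp_force: 78.9
```

Emit:
{"fn": "jog_arm", "kwargs": {"increments": [{"slide": [1, 0, 0], "twist": [0, 0, 0], "gripper": 15}, {"slide": [1, 0, 0], "twist": [0, 0, 0], "gripper": 15}]}}

```text
time: 7.9
ee_pos: [0.4874, 0.1338, 0.0493]
orientation: [-2.187, -2.255, -0.001]
wrist_force: [-4.6, 2.5, -4.9]
gripper_width: 0.0208
grasp_force: 78.9
```

```bash
python3 look.py pics/w6.png
```

```text
{'time': np.float64(7.9), 'ee_pos': array([0.4874, 0.1338, 0.0493]), 'orientation': array([-2.1866e+00, -2.2550e+00, -6.0000e-04]), 'wrist_force': array([-4.5923,  2.4969, -4.8571]), 'ft_torque': array([0.3671, 1.0484, 0.3908])}
```

View pics/w6.png

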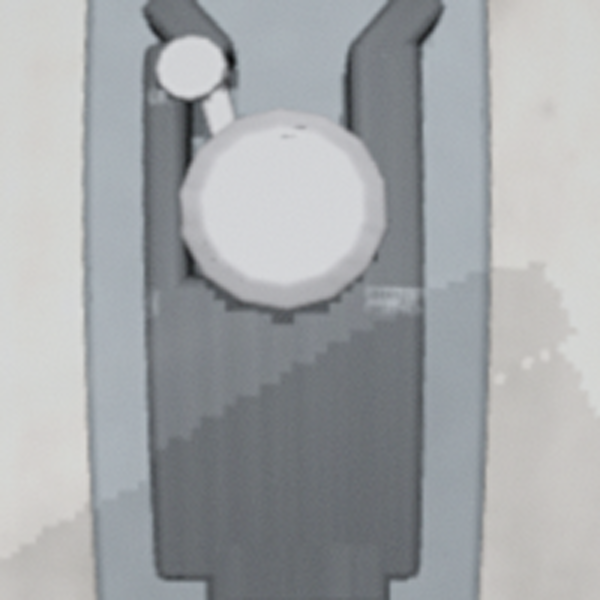

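The latch is now swung inward alongside the pin and hasn't flipped yet. I'll continue in small steps.

Emit:
{"fn": "jog_arm", "kwargs": {"increments": [{"slide": [1, 0, 0], "twist": [0, 0, 0], "gripper": 15}, {"slide": [1, 0, 0], "twist": [0, 0, 0], "gripper": 15}]}}

```text
time: 8.15
ee_pos: [0.4881, 0.1345, 0.0496]
orientation: [2.187, 2.254, 0.002]
wrist_force: [0.1, 0.8, -2.6]
gripper_width: 0.0216
grasp_force: 79.0
```

Emit:
{"fn": "jog_arm", "kwargs": {"increments": [{"slide": [1, 0, 0], "twist": [0, 0, 0], "gripper": 15}, {"slide": [1, 0, 0], "twist": [0, 0, 0], "gripper": 15}]}}

```text
time: 8.35
ee_pos: [0.4887, 0.1349, 0.0499]
orientation: [2.188, 2.253, 0.003]
wrist_force: [-0.3, -0.2, -3.2]
gripper_width: 0.0212
grasp_force: 79.0
```

The lateral latch force has vanished, so the latch flipped. Next I draw back gently.

Emit:
{"fn": "jog_arm", "kwargs": {"increments": [{"slide": [-3, 0, 0], "twist": [0, 0, 0], "gripper": 15}, {"slide": [-6, 0, 0], "twist": [0, 0, 0], "gripper": 15}, {"slide": [-8, 0, 0], "twist": [0, 0, 0], "gripper": 15}, {"slide": [-10, 0, 0], "twist": [0, 0, 0], "gripper": 15}, {"slide": [-11, 0, 0], "twist": [0, 0, 0], "gripper": 15}, {"slide": [-11, 0, 0], "twist": [0, 0, 0], "gripper": 15}]}}

```text
time: 8.95
ee_pos: [0.4879, 0.1239, 0.0493]
orientation: [2.188, 2.254, 0.0]
wrist_force: [0.0, 0.1, -2.2]
gripper_width: 0.0209
grasp_force: 79.0
```

Emit:
{"fn": "jog_arm", "kwargs": {"increments": [{"slide": [-1, 0, 0], "twist": [0, 0, 0], "gripper": 15}, {"slide": [-2, 0, 0], "twist": [0, 0, 0], "gripper": 15}, {"slide": [-2, 0, 0], "twist": [0, 0, 0], "gripper": 15}]}}

```text
time: 9.25
ee_pos: [0.488, 0.122, 0.0493]
orientation: [-2.188, -2.255, 0.0]
wrist_force: [-0.2, 0.1, -3.4]
gripper_width: 0.0209
grasp_force: 79.0
```

Emit:
{"fn": "jog_arm", "kwargs": {"increments": [{"slide": [-1, 0, 0], "twist": [0, 0, 0], "gripper": 15}, {"slide": [-1, 0, 0], "twist": [0, 0, 0], "gripper": 15}]}}

```text
time: 9.45
ee_pos: [0.488, 0.121, 0.0493]
orientation: [2.188, 2.254, 0.0]
wrist_force: [0.5, -0.3, -3.3]
gripper_width: 0.0212
grasp_force: 79.0
```

Emit:
{"fn": "jog_arm", "kwargs": {"increments": [{"slide": [-1, 0, 0], "twist": [0, 0, 0], "gripper": 15}, {"slide": [-1, 0, 0], "twist": [0, 0, 0], "gripper": 15}]}}

```text
time: 9.65
ee_pos: [0.488, 0.12, 0.0493]
orientation: [2.188, 2.255, 0.0]
wrist_force: [0.6, -1.2, -3.2]
gripper_width: 0.021
grasp_force: 79.0
```

Emit:
{"fn": "jog_arm", "kwargs": {"increments": [{"slide": [-1, 0, 0], "twist": [0, 0, 0], "gripper": 15}, {"slide": [-1, 0, 0], "twist": [0, 0, 0], "gripper": 15}]}}

```text
time: 9.85
ee_pos: [0.4881, 0.119, 0.0493]
orientation: [2.188, 2.254, 0.0]
wrist_force: [-0.2, -0.3, -2.6]
gripper_width: 0.0213
grasp_force: 79.0
```

Emit:
{"fn": "jog_arm", "kwargs": {"increments": [{"slide": [-1, 0, 0], "twist": [0, 0, 0], "gripper": 15}, {"slide": [-1, 0, 0], "twist": [0, 0, 0], "gripper": 15}]}}

```text
time: 10.05
ee_pos: [0.488, 0.1188, 0.0493]
orientation: [-2.187, -2.255, -0.001]
wrist_force: [-0.4, 3.4, -5.4]
gripper_width: 0.0212
grasp_force: 78.9
```

Emit:
{"fn": "jog_arm", "kwargs": {"increments": [{"slide": [-1, 0, 0], "twist": [0, 0, 0], "gripper": 15}, {"slide": [-1, 0, 0], "twist": [0, 0, 0], "gripper": 15}]}}

```text
time: 10.25
ee_pos: [0.4881, 0.1186, 0.0494]
orientation: [-2.186, -2.255, -0.003]
wrist_force: [0.5, 6.4, -6.3]
gripper_width: 0.0208
grasp_force: 78.6
```

The latch bears on the pin. The stiffness is about 3 N/mm, so I'll raise the pull to 12 N.

Emit:
{"fn": "jog_arm", "kwargs": {"increments": [{"slide": [-1, 0, 0], "twist": [0, 0, 0], "gripper": 15}, {"slide": [-1.5, 0, 0], "twist": [0, 0, 0], "gripper": 15}, {"slide": [-1.5, 0, 0], "twist": [0, 0, 0], "gripper": 15}]}}

```text
time: 10.55
ee_pos: [0.488, 0.1185, 0.0494]
orientation: [-2.184, -2.256, -0.005]
wrist_force: [0.4, 10.3, -8.1]
gripper_width: 0.0211
grasp_force: 78.4
```

Emit:
{"fn": "jog_arm", "kwargs": {"increments": [{"slide": [-0.6, 0, 0], "twist": [0, 0, 0], "gripper": 15}, {"slide": [-0.6, 0, 0], "twist": [0, 0, 0], "gripper": 15}, {"slide": [-0.6, 0, 0], "twist": [0, 0, 0], "gripper": 15}, {"slide": [-0.6, 0, 0], "twist": [0, 0, 0], "gripper": 15}]}}

```text
time: 10.95
ee_pos: [0.488, 0.1184, 0.0494]
orientation: [-2.183, -2.256, -0.005]
wrist_force: [2.3, 12.2, -8.1]
gripper_width: 0.0209
grasp_force: 78.4
```

Emit:
{"fn": "jog_arm", "kwargs": {"increments": [{"slide": [0, 0, 0], "twist": [0, 0, 0], "gripper": 15}, {"slide": [0, 0, 0], "twist": [0, 0, 0], "gripper": 15}, {"slide": [0, 0, 0], "twist": [0, 0, 0], "gripper": 15}, {"slide": [0, 0, 0], "twist": [0, 0, 0], "gripper": 15}, {"slide": [0, 0, 0], "twist": [0, 0, 0], "gripper": 15}, {"slide": [0, 0, 0], "twist": [0, 0, 0], "gripper": 15}]}}

```text
time: 11.55
ee_pos: [0.488, 0.1184, 0.0493]
orientation: [-2.183, -2.256, -0.005]
wrist_force: [0.8, 11.6, -10.1]
gripper_width: 0.0211
grasp_force: 78.4
```

The pull was held at about 12 N. Next I relax forward, lower onto the bed and check the force.

Emit:
{"fn": "jog_arm", "kwargs": {"increments": [{"slide": [2, 0, 0], "twist": [0, 0, 0], "gripper": 15}, {"slide": [4, 0, 0], "twist": [0, 0, 0], "gripper": 15}, {"slide": [7, 0, 0], "twist": [0, 0, 0], "gripper": 15}, {"slide": [9, 0, 0], "twist": [0, 0, 0], "gripper": 15}, {"slide": [9, 0, 1], "twist": [0, 0, 0], "gripper": 15}, {"slide": [9, 0, 2], "twist": [0, 0, 0], "gripper": 15}, {"slide": [9, 0, 2.5], "twist": [0, 0, 0], "gripper": 15}, {"slide": [9, 0, 2.5], "twist": [0, 0, 0], "gripper": 15}]}}

```text
time: 12.35
ee_pos: [0.4878, 0.1238, 0.0467]
orientation: [-2.188, -2.254, 0.0]
wrist_force: [-0.0, -0.5, -4.0]
gripper_width: 0.021
grasp_force: 79.3
```

Emit:
{"fn": "jog_arm", "kwargs": {"increments": [{"slide": [0, 0, 0.5], "twist": [0, 0, 0], "gripper": 15}, {"slide": [0, 0, 1], "twist": [0, 0, 0], "gripper": 15}, {"slide": [0, 0, 1], "twist": [0, 0, 0], "gripper": 15}]}}

```text
time: 12.65
ee_pos: [0.488, 0.1239, 0.046]
orientation: [2.188, 2.254, 0.0]
wrist_force: [-1.5, -0.3, -0.1]
gripper_width: 0.0213
grasp_force: 79.8
```

The hook rests on the bed. I'll release and rise.

Emit:
{"fn": "jog_arm", "kwargs": {"increments": [{"slide": [0, 0, 0], "twist": [0, 0, 0], "gripper": 25}, {"slide": [0, 0, 0], "twist": [0, 0, 0], "gripper": 35}, {"slide": [0, 0, 0], "twist": [0, 0, 0], "gripper": 50}, {"slide": [0, 0, 0], "twist": [0, 0, 0], "gripper": 60}, {"slide": [0, 0, 0], "twist": [0, 0, 0], "gripper": 60}, {"slide": [0, 0, 0], "twist": [0, 0, 0], "gripper": 60}, {"slide": [0, 0, -15], "twist": [0, 0, 0], "gripper": 60}, {"slide": [0, 0, -40], "twist": [0, 0, 0], "gripper": 60}, {"slide": [0, 0, -75], "twist": [0, 0, 0], "gripper": 60}, {"slide": [0, 0, -100], "twist": [0, 0, 0], "gripper": 60}, {"slide": [0, 0, -100], "twist": [0, 0, 0], "gripper": 60}]}}

```text
time: 13.75
ee_pos: [0.4901, 0.1249, 0.1496]
orientation: [2.185, 2.252, 0.008]
wrist_force: [-0.5, 0.2, -1.1]
gripper_width: 0.0599
grasp_force: 0.0
```

```bash
sed -i 's/p\[:200,150:350/p[:300,100:400/' look.py; python3 look.py pics/w7.png
```

```text
{'time': np.float64(13.75), 'ee_pos': array([0.4901, 0.1249, 0.1496]), 'orientation': array([2.1849, 2.2519, 0.0083]), 'wrist_force': array([-0.4948,  0.2294, -1.106 ]), 'ft_torque': array([-0.0158, -0.0137,  0.012 ])}
```

View pics/w7.png

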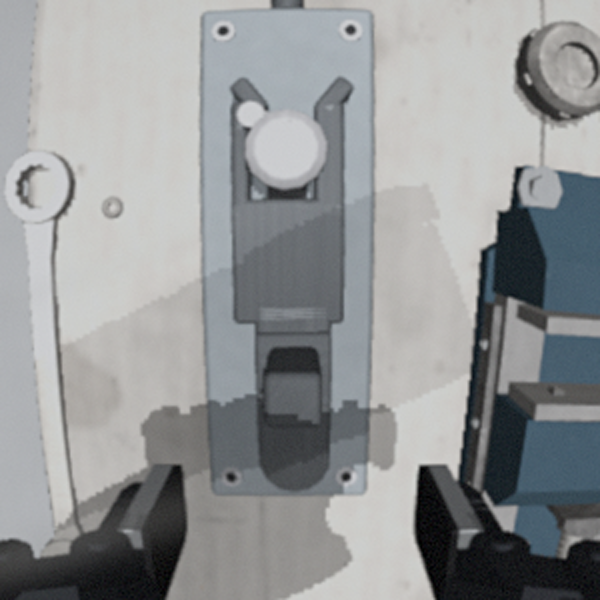

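The hook lies flat and straight on the bed with the pin head (286,148) in the slot. The fingers are clear, and the spanner and nut are untouched. Handing in.

```bash
python3 -c "
from station import bot
print(bot.hand_in())"
```

```text
the job is handed in; nothing more can be done
None
```

The hook is coupled to the tow pin: the latch held a pull of about 12 N for over half a second, the hook was released flat on the bed, and the job was handed in at about 14 s (no verdict was returned).

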